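# Open the fume filter box on the soldering bench

### The job

Open the fume filter box for a filter change, by touch alone: with a fingertip press the snap tab on its top fully in, then push the released cover by its upright rib along the guides until the whole filter opening is uncovered, and leave the cover lying flat on top of the box, no part of it past the box's end. Do not lift the cover or force it past the tab, and leave the things standing around the box where they are.

Things in the scene. Friction and masses are not known exactly. Their poses are not given: they have to be found in the camera images.
- filter_box: Fume filter box, grey, aluminium top, fixed. 130 mm (x) by 245 mm (y); flat top (deck) 60 mm above the bench; origin: centre of underside, z up. The cover slides along the box's +y. Two side guides, 94 mm apart, 8 mm above the deck; beside the seat (y = -104 to -11 mm) 20 mm high with lips over the cover's edges, 80 mm free between. Pipe stub on the -y end, below deck level.
- filter_cover: Loose black plastic cover, about 0.15 kg, 91 mm (x) by 90 mm (y), top face 14 mm above the deck; origin: centre of its underside, at deck height; axes as the box's. Seated at about y = -57.5 mm in the box's frame. It slides with 1 to 2 N and stays where left. It passes 4 mm above the deck, so over the pressed tab. Origin at y = 27.5 mm: opening just clear; at 77.5 mm: flush with the box's end.
- rib_face (a point): Point to push, in +y: on the upright face at the cover's trailing (-y) edge, 45 mm behind its origin, 18 mm above the deck. The face is the back of a rib 60 mm wide, 6 mm thick, top 32 mm above the deck, and of the cover's edge below it. Behind it is free deck for 20 mm, then the box's end; two 8 mm high back stops stand there, 74 mm apart.
- opening (a point): Centre of the filter opening, at deck height: 80 mm along the box's y (40 mm each way), 68 mm along x, pleated filter 6 mm below the deck. The cover lies over it at the start.
- deck_end (a point): Middle of the box's +y end edge, at deck height, 180 mm from the opening's centre. There is no stop: a cover pushed beyond it falls.
- tab_press (a point): Point to press, on top of the grey snap tab, a block 30 mm (x) by 36 mm (y) at box y = -11 to 25 mm; this point is at y = 11 mm and moves with the tab. The top starts about 12 mm above the deck. The tab's -y face blocks the cover's leading edge, which is 23.5 mm from this point and higher (14 mm above the deck): keep the fingertip off it.
- snap_tab (a joint): How far the tab is pressed straight down, m: about 0 out, 0.011 fully in against its hard stop (top 1 mm above the deck). It moves with about 3 N of friction, has no spring and stays where it is left. The cover is released beyond 0.008.
- flux_jar: Bystander: closed glass jar, 58 mm across, 62 mm high, beside the box; origin at the centre of its underside.
- solder_block: Bystander: pale honeycomb soldering block 50 x 60 x 34 mm, beside the box; origin at the centre of its underside.
- quench_cup: Bystander: small open steel cup, 60 mm across, 45 mm high, beside the box; origin at the centre of its underside.
Mind the look-alikes: they are no part of the job. Of the things shaped like the filter_cover, the black one is meant.

How it is judged:
By the outcome, as a careful person would: the job done as asked, in the order asked, and still so for the second after the job is handed in, with the robot touching nothing.
It also fails if it takes over 38 s, if anything falls off the work surface, if the arm or the gripper's body presses on something with over 40 N, if the wrist force passes 120 N, or if a joint passes its speed limit or range.

### The arm

A 6-joint arm with a two-finger parallel gripper is mounted at the origin on the work surface. World frame = base frame: x ahead of the robot, y to its left, z up, the work surface at z = 0. Lengths are in m, angles in degrees, forces in N, time in s.
With the tool pointing down it reaches from about 0.275 to 0.875 m from the base axis. Payload 12.5 kg.
Tool frame: the origin (TCP) lies where the fingers leave the gripper's body, on its centre line; the fingertips stand 73 mm ahead of it and the grasp point (between the pads) lies 54 mm ahead of it; z points along the fingers, y is the direction in which the jaws open and shut (so a half turn about z gives the same grasp; the last joint's range is limited). The gripper opens to 85 mm and grips with 20 to 120 N. Pads are 22 mm wide; open, the fingers measure 114 mm over their backs; the gripper's body (76 mm by 85 mm) begins 54 mm behind the grasp point. The pads swing forward as they close: fully open they stand 13 mm farther back than shut.
Start: joints at [-82.025, 20.094, 94.641, -0, 65.266, -4.847], TCP at [0.122, -0.536, 0.304] pointing down, gripper open.
Joint ranges: [-157.81, 157.81], [-45, 120.19], [0.68, 151.7], [-89.99, 269.99], [4.06, 180], [-164.3, 164.3]. Speed limits (degrees/s): [127.2, 127.2, 159.86, 180, 180, 180].

### API

Orientations are given as [roll, pitch, yaw] about the fixed x, y, z axes, in that order (R = Rz(yaw) Ry(pitch) Rx(roll)).
In Python, from workcell import bot gives the robot as it stands.
- The arm moves only by the shell command python3 -m jog 'ROWS'. ROWS is JSON, a list of rows, each an object of numbers: "grip": the opening, from -1 (shut) to 1 (fully open); "x", "y", "z": the shift along the tool's x, y, z in units of 0.5 m (1.0 is 0.5 m); "roll": the turn about the tool's z in units of pi rad (1.0 is pi rad). A call has 1 to 20 rows; each row shifts and turns the commanded pose from where the row before left it, along the tool's axes as they then stand; what a row does not reach is not made up. A row lasts 1/10 s, in which the tool goes at most 50 mm and 8.59 degrees, less where a joint would pass 70% of its speed; a pose out of reach is approached as far as the arm can. A call with a number of a shift or a turn outside -1 to 1 is refused whole. A call with a gripper value outside its range is refused whole. The fingers move at their own pace and stop on an object; the grip force is fixed at half the most. Time passes only in rows, so rows that do not move let the fingers close. It gives the time, the measured TCP pose, the force and the opening at its end, in the units of the state.
- bot.sense(): the state, without advancing time (a new reading comes with each control period).
- bot.camera(name): name is "scene" or "top" or "wrist"; returns a dict with "image" (420x560x3 uint8, red, green, blue), "fx", "fy", "cx", "cy" (pixels), "k1" (the pictures are not rectified: a ray, as slopes to the right and down, at radius r is drawn at 1 + k1 r^2 times it, then the intrinsics apply), "camera_from_world" (4x4, takes a point from world to camera coordinates); the wrist camera has in their place "mount" (4x4, takes a point from camera to tool coordinates, whose origin is the TCP and whose axes are the flange's). Camera axes: x right, y up, looking along -z (the intrinsics and any distortion apply to the point x, -y, -z); pixel columns grow to the right and rows downward; lengths in m; the calibration is good to about 2 mm. A picture is of the moment at which its call begins: read the wrist's pose just before it. There is no depth.
- bot.sign_off(): hands the job in, once; it reports no verdict.
The state is a dict: "clock": time; "q": joint angles; "joint_vel": joint speeds; "joint_efforts": joint torques, N m; "ee_pos": TCP position; "tcp_rot": TCP orientation; "ft_force": force on the tool from outside, world axes, zero at the start; "moment": the same for the moment, N m; "width": opening from 0.0 (shut) to 1.0 (fully open).
Only numpy, scipy, OpenCV 4.12 (cv2) and the standard library are available. Lean on these libraries where they do the work, as an engineer would, in place of code of your own. Each camera call takes 0.05 s, during which the arm holds its last target. There are 200 camera calls.

## Working session

There is one attempt and no reset: what is moved stays moved. The work goes in short steps, Python scripts to look and compute and a shell command to move; the robot and the scene stay as the last step left them, time stands still between calls to the robot, and variables do not carry over. Pictures are saved under pics/ and viewed, about 8 in all and at most 12, crops included, and the job is handed in when it is done.

```bash
ls; mkdir -p pics
python3 - <<'E'
from workcell import bot
import cv2,numpy as np
s=bot.sense();print(s)
for n in ("scene","top"):
    c=bot.camera(n);cv2.imwrite(f"pics/{n}0.png",c["image"][...,::-1]);np.save(f"{n}0.npy",c,allow_pickle=True)
    print(n,c["fx"],c["cx"],c["cy"],c["k1"],np.round(c["camera_from_world"],3).tolist())
E
```

```text
pics
{'clock': 0.0, 'q': array([-8.20234567e+01,  2.01235890e+01,  9.46785993e+01, -3.33085297e-04,
        6.52653014e+01, -4.84718279e+00]), 'joint_vel': array([ 0.02065816,  0.08251107, -0.05680042,  0.02642907,  0.04414862,
        0.04717824]), 'joint_efforts': array([-5.19779530e-05, -5.06103194e+01, -2.91411227e+01, -5.82986263e-05,
        4.48360050e-03,  3.22907013e-06]), 'ee_pos': array([ 0.12206217, -0.53601983,  0.30335459]), 'tcp_rot': array([-1.79932726e+02, -5.40148731e-03,  1.28238625e+01]), 'ft_force': array([-0.68365858,  1.06042125, -0.18986645]), 'moment': array([-0.01154867,  0.01617166,  0.02760046]), 'width': 1.000649024843933}
scene 465.74541104554686 275.87796860337795 218.7072328739182 -0.12519404442588292 [[0.623, 0.782, -0.016, -0.372], [-0.502, 0.416, 0.759, 0.223], [0.6, -0.465, 0.651, -1.267], [0.0, 0.0, 0.0, 1.0]]
top 381.3069652477482 276.0472038447954 211.68771818038311 -0.026486075639126423 [[0.004, -1.0, -0.005, 0.022], [0.996, 0.004, 0.084, -0.585], [-0.084, -0.005, 0.996, -0.754], [0.0, 0.0, 0.0, 1.0]]
```

View pics/scene0.png

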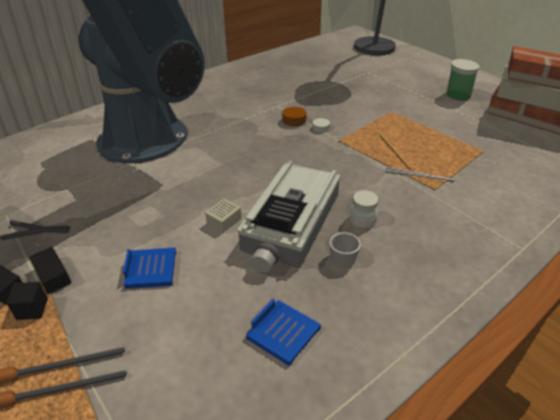

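View pics/top0.png

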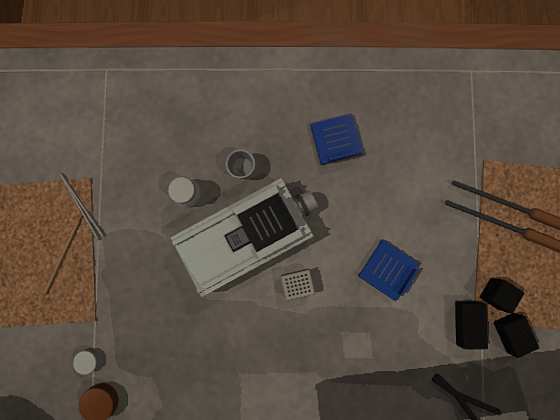

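The box is in the middle of the top view. Its pipe end is near px (305,203), the black cover near (268,222), the tab near (237,238) and the far end near (187,265). The jar (182,190), cup (240,163) and block (297,284) stand around it, and the blue covers are the look-alikes. Next I'll measure it.

```bash
cat > h.py <<'E'
import numpy as np,cv2
def rays(c,px,T=None):
    "pixels -> camera centre, world directions; T = world_from_camera"
    K=np.array([[c["fx"],0,c["cx"]],[0,c["fy"],c["cy"]],[0,0,1.]])
    p=np.asarray(px,float).reshape(-1,2); d=(p-[c["cx"],c["cy"]])/[c["fx"],c["fy"]]
    u=d.copy()
    for _ in range(20): u=d/(1+c["k1"]*(u**2).sum(1,keepdims=True))
    if T is None: T=np.linalg.inv(c["camera_from_world"])
    v=np.c_[u[:,0],-u[:,1],-np.ones(len(u))]@T[:3,:3].T
    return T[:3,3],v
def onplane(c,px,z,T=None):
    o,v=rays(c,px,T); return o+v*((z-o[2])/v[:,2])[:,None]
def proj(c,P,T=None):
    M=c["camera_from_world"] if T is None else np.linalg.inv(T)
    q=np.c_[np.asarray(P,float).reshape(-1,3),np.ones(np.size(P)//3)]@M.T
    u=np.c_[q[:,0],-q[:,1]]/-q[:,2:3]; u=u*(1+c["k1"]*(u**2).sum(1,keepdims=True))
    return u*[c["fx"],c["fy"]]+[c["cx"],c["cy"]]
E
python3 - <<'E'
from h import *
c=np.load("top0.npy",allow_pickle=True).item();im=c["image"]
hsv=cv2.cvtColor(im,cv2.COLOR_RGB2HSV)
x0,y0,x1,y1=165,172,330,305
def big(m):
    n,l,s,ce=cv2.connectedComponentsWithStats(m.astype(np.uint8));i=1+np.argmax(s[1:,4]);return l==i
roi=np.zeros(im.shape[:2],bool);roi[y0:y1,x0:x1]=1
blk=big(roi&(hsv[...,2]<55))
g=im.astype(int).min(2)
light=big(roi&(g>125))
for n,m,z in(("cover",blk,.074),("deck",light,.06)):
    cn=max(cv2.findContours(m.astype(np.uint8),0,2)[0],key=cv2.contourArea)
    b=cv2.boxPoints(cv2.minAreaRect(cn));P=onplane(c,b,z)
    print(n,m.sum(),np.round(b,1).tolist(),"\n",P.round(4).tolist(),np.linalg.norm(np.diff(P,axis=0),axis=1).round(4),P.mean(0).round(4), np.degrees(np.arctan2(*(P[1]-P[0])[1::-1])))
crop=im[y0:y1,x0:x1];cv2.imwrite("pics/crop.png",cv2.resize(crop,None,fx=4.5,fy=4.5,interpolation=cv2.INTER_CUBIC)[...,::-1])
E
```

```text
cover 1915 [[218.0, 224.60000610351562], [278.20001220703125, 192.1999969482422], [298.1000061035156, 229.0], [237.8000030517578, 261.3999938964844]] 
 [[0.5554, 0.1352, 0.074], [0.6182, 0.0205, 0.074], [0.5477, -0.0175, 0.074], [0.4858, 0.0965, 0.074]] [0.1308 0.0801 0.1297] [0.5518 0.0587 0.074 ] -61.315103584270915
deck 196 [[175.0, 247.39999389648438], [200.89999389648438, 229.39999389648438], [209.10000610351562, 241.1999969482422], [183.1999969482422, 259.20001220703125]] 
 [[0.5115, 0.2203, 0.06], [0.5467, 0.1706, 0.06], [0.5238, 0.1541, 0.06], [0.4888, 0.2037, 0.06]] [0.0609 0.0282 0.0607] [0.5177 0.1872 0.06  ] -54.72038580228061
```

View pics/crop.png

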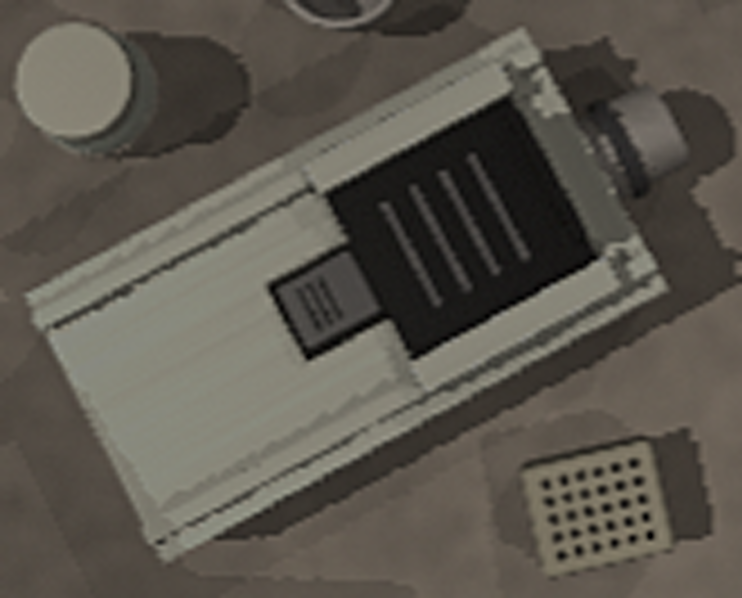

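The crop shows the box corners at crop px (525,30), (665,290), (165,560) and (27,297). The tab's top is about (275,285), (350,245), (385,312), (310,355), and the cover's trailing edge runs from (515,98) to (597,262).

Run:
```python
from h import *
c=np.load("top0.npy",allow_pickle=True).item()
f=lambda L:np.array(L)/4.5+[165,172]-0.4
B=onplane(c,f([(525,30),(665,290),(165,560),(27,297)]),.06)
print(B.round(4).tolist(),np.linalg.norm(B-np.roll(B,-1,0),axis=1).round(4))
# rigid 2D fit: top-right corner, etc. box frame: y- end corners first
m=B.mean(0);yv=(B[2]+B[3]-B[0]-B[1]);yv/=np.linalg.norm(yv);xv=np.array([yv[1],-yv[0],0])
print("centre",m,"y dir",yv,np.degrees(np.arctan2(yv[1],yv[0])))
tb=lambda P:np.c_[(P-m)@xv,(P-m)@yv].round(4).tolist()
print("corners",tb(B))
print("tab",tb(onplane(c,f([(275,285),(350,245),(385,312),(310,355)]),.072)))
print("cover trailing edge z=.092 rib top",tb(onplane(c,f([(515,98),(597,262)]),.092)))
print("cover lead",tb(onplane(c,f([(330,195),(410,355)]),.074)))
w=lambda x,y:(m+x*xv+y*yv)[:2].round(4)
print("tab_press",w(0,.011),"rib",w(0,-.1025),"behind",w(0,-.114),"deckend",w(0,.1225))
for n,p,z in(("jar",(182,188),.062),("cup",(240,163),.045),("block",(297,284),.034)):
    print(n,onplane(c,[p],z)[0].round(3),tb(onplane(c,[p],z)))
# scene-cam check
s=np.load("scene0.npy",allow_pickle=True).item();im=s["image"].copy()
P=[m+x*xv+y*yv for x in(-.065,.065) for y in(-.1225,.1225)]+[m+.011*yv+[0,0,.012]]
print(proj(s,P).round(1).tolist())
for u,v in proj(s,P): cv2.circle(im,(int(round(u)),int(round(v))),1,(255,0,0),-1)
cv2.imwrite("pics/s1.png",cv2.resize(im[140:290,190:370],None,fx=4,fy=4,interpolation=cv2.INTER_CUBIC)[...,::-1])
```

```text
[[0.6476, 0.0146, 0.06], [0.5346, -0.046, 0.06], [0.4187, 0.1674, 0.06], [0.5304, 0.2294, 0.06]] [0.1282 0.2429 0.1277 0.2447]
centre [0.53283606 0.09137166 0.06      ] y dir [-0.4781113   0.87829926  0.        ] 118.56212055942241
corners [[0.0641, -0.1223], [-0.0641, -0.1215], [-0.0639, 0.1214], [0.0639, 0.1224]]
tab [[0.0165, 0.0241], [0.0164, -0.0118], [-0.0157, -0.0116], [-0.0167, 0.0248]]
cover trailing edge z=.092 rib top [[0.0362, -0.1021], [-0.0399, -0.0995]]
cover lead [[0.0391, -0.0144], [-0.0368, -0.0125]]
tab_press [0.5276 0.101 ] rib [0.5818 0.0013] behind [ 0.5873 -0.0088] deckend [0.4743 0.199 ]
jar [0.627 0.209 0.062] [[0.1394, 0.0581]]
cup [0.681 0.098 0.045] [[0.1331, -0.0654]]
block [ 0.44  -0.017  0.034] [[-0.1337, -0.0512]]
[[235.4, 228.6], [283.9, 161.7], [299.4, 246.4], [338.9, 174.0], [292.8, 191.6]]
```

View pics/s1.png

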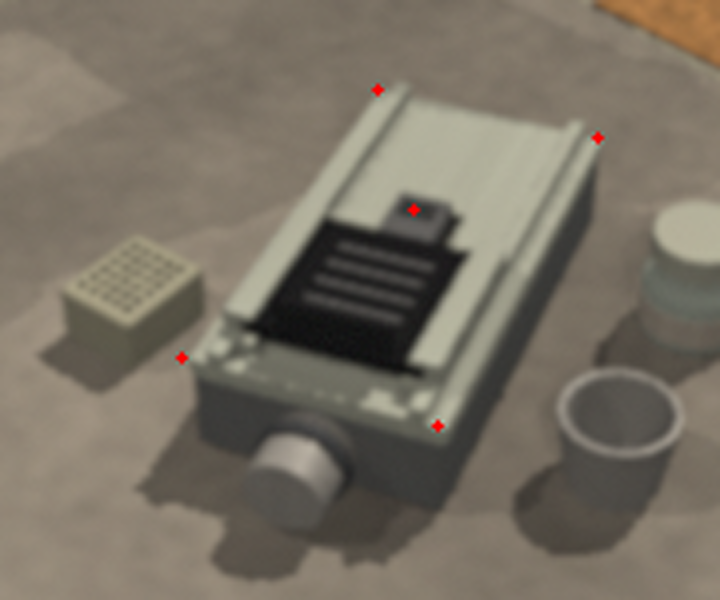

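```bash
python3 -m jog '[{"grip":-1,"roll":-0.045},{"grip":-1,"roll":-0.045},{"grip":-1,"roll":-0.045},{"grip":-1,"roll":-0.045},{"grip":-1,"roll":-0.045},{"grip":-1,"roll":-0.045},{"grip":-1,"roll":-0.045},{"grip":-1,"roll":-0.045},{"grip":-1,"roll":-0.045},{"grip":-1,"roll":-0.045},{"grip":-1,"roll":-0.045},{"grip":-1,"roll":-0.045},{"grip":-1,"roll":-0.0474}]' && python3 -m jog '[{"grip":-1,"x":0.043,"y":0.0777},{"grip":-1,"x":0.043,"y":0.0777},{"grip":-1,"x":0.043,"y":0.0777},{"grip":-1,"x":0.043,"y":0.0777},{"grip":-1,"x":0.043,"y":0.0777},{"grip":-1,"x":0.043,"y":0.0777},{"grip":-1,"x":0.043,"y":0.0777},{"grip":-1,"x":0.043,"y":0.0777},{"grip":-1,"x":0.043,"y":0.0777},{"grip":-1,"x":0.043,"y":0.0777},{"grip":-1,"x":0.043,"y":0.0777},{"grip":-1,"x":0.043,"y":0.0777},{"grip":-1,"x":0.043,"y":0.0777},{"grip":-1,"x":0.043,"y":0.0777},{"grip":-1,"x":0.043,"y":0.0777},{"grip":-1,"x":0.043,"y":0.0777},{"grip":-1,"x":0.043,"y":0.0777},{"grip":-1},{"grip":-1}]'
python3 - <<'E'
from workcell import bot
from h import *
s=bot.sense();c=bot.camera("wrist");print(s["ee_pos"],s["tcp_rot"],s["width"],s["clock"],s["ft_force"])
c["pos"]=s["ee_pos"];c["rpy"]=s["tcp_rot"];np.save("w0.npy",c,allow_pickle=True);cv2.imwrite("pics/w0.png",c["image"][...,::-1]);print(np.round(c["mount"],3).tolist(),c["k1"])
E
```

```text
[ 0.12206706 -0.53606803  0.30343027] [-1.79942322e+02 -4.75988570e-03  1.28238746e+01] 1.0016983003548259 0.1 [-0.68542072 -0.49872096  0.14541829]
[[0.001, 0.951, 0.31, 0.08], [1.0, -0.001, -0.0, -0.002], [-0.0, 0.31, -0.951, -0.07], [0.0, 0.0, 0.0, 1.0]] 0.019895473227744327validation failed for argument at $[0]...
```

View pics/w0.png

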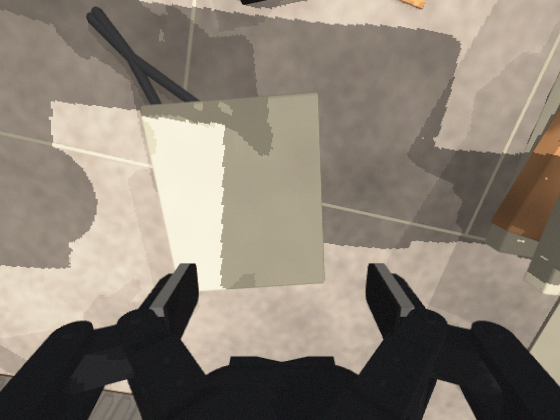

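The move was refused, so the arm is still at the start (the view shows only the bench under it). A row probably needs all its keys, so I'll try one full row.

```bash
python3 -m jog '[{"grip":-1,"x":0,"y":0,"z":0,"roll":-0.045}]'
```

```text
clock: 0.25
ee_pos: [0.122, -0.5362, 0.3036]
tcp_rot: [-180.0, -0.0, 21.0]
ft_force: [-0.5, 0.5, -0.3]
width: 0.859
```

```bash
python3 -m jog '[{"grip":-1,"x":0,"y":0,"z":0,"roll":-0.045},{"grip":-1,"x":0,"y":0,"z":0,"roll":-0.045},{"grip":-1,"x":0,"y":0,"z":0,"roll":-0.045},{"grip":-1,"x":0,"y":0,"z":0,"roll":-0.045},{"grip":-1,"x":0,"y":0,"z":0,"roll":-0.045},{"grip":-1,"x":0,"y":0,"z":0,"roll":-0.045},{"grip":-1,"x":0,"y":0,"z":0,"roll":-0.045},{"grip":-1,"x":0,"y":0,"z":0,"roll":-0.045},{"grip":-1,"x":0,"y":0,"z":0,"roll":-0.045},{"grip":-1,"x":0,"y":0,"z":0,"roll":-0.045},{"grip":-1,"x":0,"y":0,"z":0,"roll":-0.045},{"grip":-1,"x":0,"y":0,"z":0,"roll":-0.0474}]' && python3 -m jog '[{"grip":-1,"x":0.043,"y":0.0777,"z":0,"roll":0},{"grip":-1,"x":0.043,"y":0.0777,"z":0,"roll":0},{"grip":-1,"x":0.043,"y":0.0777,"z":0,"roll":0},{"grip":-1,"x":0.043,"y":0.0777,"z":0,"roll":0},{"grip":-1,"x":0.043,"y":0.0777,"z":0,"roll":0},{"grip":-1,"x":0.043,"y":0.0777,"z":0,"roll":0},{"grip":-1,"x":0.043,"y":0.0777,"z":0,"roll":0},{"grip":-1,"x":0.043,"y":0.0777,"z":0,"roll":0},{"grip":-1,"x":0.043,"y":0.0777,"z":0,"roll":0},{"grip":-1,"x":0.043,"y":0.0777,"z":0,"roll":0},{"grip":-1,"x":0.043,"y":0.0777,"z":0,"roll":0},{"grip":-1,"x":0.043,"y":0.0777,"z":0,"roll":0},{"grip":-1,"x":0.043,"y":0.0777,"z":0,"roll":0},{"grip":-1,"x":0.043,"y":0.0777,"z":0,"roll":0},{"grip":-1,"x":0.043,"y":0.0777,"z":0,"roll":0},{"grip":-1,"x":0.043,"y":0.0777,"z":0,"roll":0},{"grip":-1,"x":0.043,"y":0.0777,"z":0,"roll":0},{"grip":-1,"x":0,"y":0,"z":0,"roll":0},{"grip":-1,"x":0,"y":0,"z":0,"roll":0}]'
python3 - <<'E'
from workcell import bot
from h import *
s=bot.sense();c=bot.camera("wrist");print(s["ee_pos"],s["tcp_rot"],s["width"],s["clock"],s["ft_force"])
c["pos"]=s["ee_pos"];c["rpy"]=s["tcp_rot"];np.save("w1.npy",c,allow_pickle=True);cv2.imwrite("pics/w1.png",c["image"][...,::-1])
E
```

```text
clock: 1.45
ee_pos: [0.1221, -0.5362, 0.3036]
tcp_rot: [180.0, -0.0, 118.9]
ft_force: [-0.2, 0.9, 0.6]
width: 0.0
clock: 3.35
ee_pos: [0.5273, 0.101, 0.3033]
tcp_rot: [-179.9, -0.0, 118.6]
ft_force: [0.1, 0.2, -1.0]
width: 0.0
[0.52734575 0.10100077 0.30329995] [-1.79932071e+02 -1.85896842e-02  1.18649503e+02] 0.00018595260417375922 3.35 [ 0.05306719  0.18453741 -1.00788209]
```

View pics/w1.png

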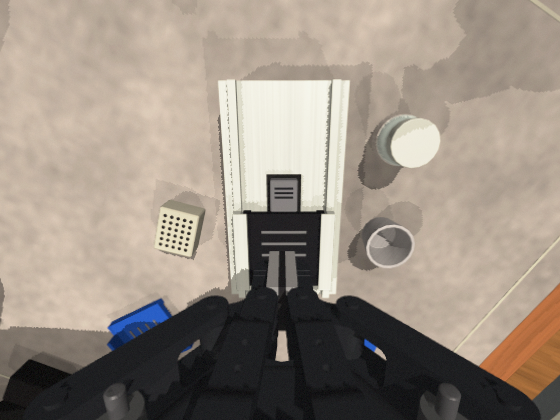

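The wrist view is well aligned: the tab is about cols 268–300, rows 176–212, the cover's leading edge is at row 212, and the box's far corners are (219,81) and (349,80). I'll check these against the top-view fit.

```bash
cat >> h.py <<'E'
from scipy.spatial.transform import Rotation as R
def wT(c):
    T=np.eye(4);T[:3,:3]=R.from_euler("xyz",c["rpy"],degrees=True).as_matrix();T[:3,3]=c["pos"];return T@c["mount"]
m=np.array([.5328,.0914,.06]);yv=np.array([-.4781,.8783,0]);xv=np.array([.8783,.4781,0])
tb=lambda P:np.c_[(P-m)@xv,(P-m)@yv].round(4).tolist()
E
python3 - <<'E'
from h import *
c=np.load("w1.npy",allow_pickle=True).item();T=wT(c)
print("TCP in box",tb(c["pos"][None]))
print("far corners",tb(onplane(c,[(219,81),(349,80)],.06,T)))
print("tab top",tb(onplane(c,[(268,176),(300,176),(270,211),(299,211)],.072,T)))
print("lead edge",tb(onplane(c,[(246,212),(322,212)],.074,T)))
im=c["image"][165:225,235:335];cv2.imwrite("pics/w1c.png",cv2.resize(im,None,fx=7,fy=7,interpolation=cv2.INTER_CUBIC)[...,::-1])
E
```

```text
TCP in box [[-0.0002, 0.011]]
far corners [[-0.0617, 0.1223], [0.0667, 0.1235]]
tab top [[-0.0139, 0.0298], [0.0198, 0.0299], [-0.0122, -0.0091], [0.0195, -0.009]]
lead edge [[-0.0382, -0.0096], [0.0444, -0.0094]]
```

View pics/w1c.png

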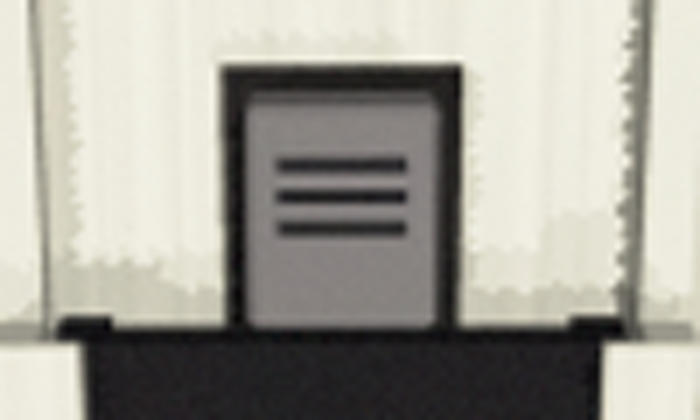

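The tab centre comes out about +2.5 mm in x and +1.5 mm in y from the fit, within calibration error. I'll correct by that, come down to just above the tab, then press slowly.

```bash
python3 -m jog '[{"grip":-1,"x":0.003,"y":0.0054,"z":0.0767,"roll":0},{"grip":-1,"x":0,"y":0,"z":0.0767,"roll":0},{"grip":-1,"x":0,"y":0,"z":0.0767,"roll":0},{"grip":-1,"x":0,"y":0,"z":0.0767,"roll":0},{"grip":-1,"x":0,"y":0,"z":0,"roll":0}]'; python3 -m jog '[{"grip":-1,"x":0,"y":0,"z":0.004,"roll":0},{"grip":-1,"x":0,"y":0,"z":0.004,"roll":0},{"grip":-1,"x":0,"y":0,"z":0.004,"roll":0},{"grip":-1,"x":0,"y":0,"z":0.004,"roll":0},{"grip":-1,"x":0,"y":0,"z":0,"roll":0}]'
```

```text
clock: 3.9
ee_pos: [0.5268, 0.1017, 0.147]
tcp_rot: [-179.6, -0.2, 118.5]
ft_force: [-0.4, 0.8, 0.0]
width: 0.002
clock: 4.4
ee_pos: [0.5296, 0.1031, 0.1432]
tcp_rot: [179.9, 0.0, 118.6]
ft_force: [1.5, -0.6, 2.3]
width: 0.001
```

```bash
python3 -m jog '[{"grip":-1,"x":0,"y":0,"z":0.004,"roll":0},{"grip":-1,"x":0,"y":0,"z":0.004,"roll":0},{"grip":-1,"x":0,"y":0,"z":0.004,"roll":0},{"grip":-1,"x":0,"y":0,"z":0,"roll":0}]'
```

```text
clock: 4.8
ee_pos: [0.5291, 0.1031, 0.1362]
tcp_rot: [-180.0, -0.0, 118.6]
ft_force: [0.6, 0.3, 1.4]
width: 0.002
```

```bash
python3 -m jog '[{"grip":-1,"x":0,"y":0,"z":0.002,"roll":0},{"grip":-1,"x":0,"y":0,"z":0.002,"roll":0},{"grip":-1,"x":0,"y":0,"z":0,"roll":0}]'; python3 -m jog '[{"grip":-1,"x":0,"y":0,"z":0.002,"roll":0},{"grip":-1,"x":0,"y":0,"z":0,"roll":0}]'
```

```text
clock: 5.1
ee_pos: [0.529, 0.1031, 0.1343]
tcp_rot: [-180.0, -0.0, 118.6]
ft_force: [0.5, -0.2, 1.8]
width: 0.003
clock: 5.3
ee_pos: [0.529, 0.1031, 0.1336]
tcp_rot: [-180.0, -0.0, 118.6]
ft_force: [-0.3, 0.3, 5.8]
width: 0.002
```

```bash
python3 -m jog '[{"grip":-1,"x":0,"y":0,"z":0.002,"roll":0},{"grip":-1,"x":0,"y":0,"z":0,"roll":0}]'
```

```text
clock: 5.5
ee_pos: [0.5291, 0.1031, 0.1335]
tcp_rot: [-180.0, -0.0, 118.6]
ft_force: [-4.6, -1.0, 17.9]
width: -0.002
```

Hard stop reached: the force is 18 N and z holds at 0.1335, so the tip is 0.5–1 mm above the deck as expected. I'll lift clear and go behind the rib.

```bash
python3 -m jog '[{"grip":-1,"x":0,"y":0,"z":-0.065,"roll":0},{"grip":-1,"x":0,"y":0,"z":-0.065,"roll":0},{"grip":-1,"x":0,"y":0,"z":0,"roll":0},{"grip":-1,"x":-0.0668,"y":0,"z":0,"roll":0},{"grip":-1,"x":-0.0668,"y":0,"z":0,"roll":0},{"grip":-1,"x":-0.0668,"y":0,"z":0,"roll":0},{"grip":-1,"x":-0.0668,"y":0,"z":0,"roll":0},{"grip":-1,"x":0,"y":0,"z":0,"roll":0},{"grip":-1,"x":0,"y":0,"z":0,"roll":0}]'
python3 - <<'E'
from workcell import bot
from h import *
s=bot.sense();c=bot.camera("wrist");print(tb(s["ee_pos"][None]),s["ee_pos"])
a=c["image"]
b=bot.camera("top")["image"][172:305,165:330]
v=np.vstack([a[:, :],]);cv2.imwrite("pics/w2.png",np.hstack([cv2.resize(a,(400,300)),cv2.resize(b,(372,300))])[...,::-1])
E
```

```text
clock: 6.4
ee_pos: [0.5924, -0.0146, 0.1963]
tcp_rot: [-179.9, -0.1, 118.5]
ft_force: [-0.9, 1.2, -0.2]
width: -0.003
[[0.0017, -0.1216]] [ 0.59244482 -0.01456602  0.19627871]
```

View pics/w2.png

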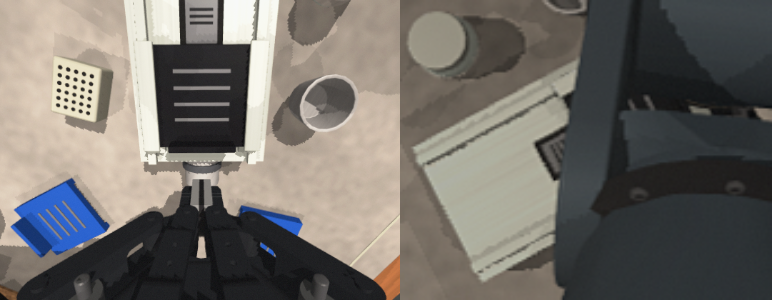

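The fingertips are centred on the rib (col 201 in the wrist half) and behind it, the tab looks sunken, and the cover is unmoved. I'll descend behind the rib.

```bash
python3 -m jog '[{"grip":-1,"x":0,"y":0,"z":0.04,"roll":0},{"grip":-1,"x":0,"y":0,"z":0.03,"roll":0},{"grip":-1,"x":0,"y":0,"z":0.02,"roll":0},{"grip":-1,"x":0,"y":0,"z":0.014,"roll":0},{"grip":-1,"x":0,"y":0,"z":0,"roll":0}]'; python3 -m jog '[{"grip":-1,"x":0.006,"y":0,"z":0,"roll":0},{"grip":-1,"x":0.006,"y":0,"z":0,"roll":0},{"grip":-1,"x":0.006,"y":0,"z":0,"roll":0},{"grip":-1,"x":0.006,"y":0,"z":0,"roll":0},{"grip":-1,"x":0,"y":0,"z":0,"roll":0}]'
```

```text
clock: 7.0
ee_pos: [0.5926, -0.014, 0.1446]
tcp_rot: [-179.9, -0.0, 118.6]
ft_force: [-0.4, 0.3, -0.1]
width: -0.003
clock: 7.5
ee_pos: [0.5872, -0.0034, 0.1458]
tcp_rot: [180.0, 0.0, 118.6]
ft_force: [0.9, -0.4, 0.0]
width: 0.003
```

```bash
python3 -m jog '[{"grip":-1,"x":0.008,"y":0,"z":0,"roll":0},{"grip":-1,"x":0.008,"y":0,"z":0,"roll":0},{"grip":-1,"x":0.008,"y":0,"z":0,"roll":0}]';python3 -m jog '[{"grip":-1,"x":0.008,"y":0,"z":0,"roll":0},{"grip":-1,"x":0.008,"y":0,"z":0,"roll":0},{"grip":-1,"x":0.008,"y":0,"z":0,"roll":0},{"grip":-1,"x":0.008,"y":0,"z":0,"roll":0}]'
python3 - <<'E'
from workcell import bot
from h import *
s=bot.sense();c=bot.camera("wrist");print(tb(s["ee_pos"][None]),s["ft_force"])
cv2.imwrite("pics/w3.png",c["image"][...,::-1])
E
```

```text
clock: 7.8
ee_pos: [0.5814, 0.0071, 0.1456]
tcp_rot: [180.0, 0.0, 118.6]
ft_force: [0.4, -1.6, 0.8]
width: -0.001
clock: 8.2
ee_pos: [0.5737, 0.0212, 0.1455]
tcp_rot: [180.0, 0.0, 118.6]
ft_force: [0.9, -2.4, 1.4]
width: 0.002
[[0.0024, -0.0812]] [ 0.8901406  -2.44212065  1.37372806]
```

View pics/w3.png

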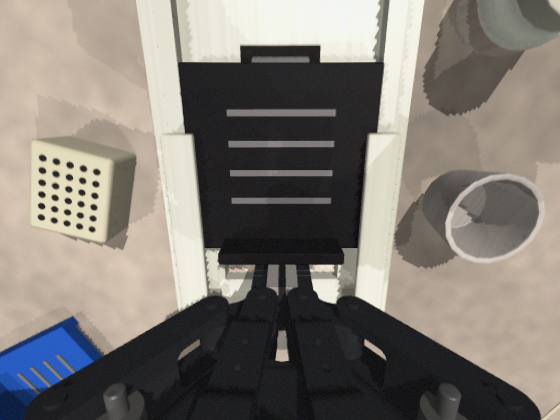

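The cover is released and slides over the tab at about 2.5 N, straight in its guides (leading edge at row 62). I'll push on to mid-range.

```bash
python3 -m jog '[{"grip":-1,"x":0.01,"y":0,"z":0,"roll":0},{"grip":-1,"x":0.01,"y":0,"z":0,"roll":0},{"grip":-1,"x":0.01,"y":0,"z":0,"roll":0},{"grip":-1,"x":0.01,"y":0,"z":0,"roll":0},{"grip":-1,"x":0.01,"y":0,"z":0,"roll":0},{"grip":-1,"x":0.01,"y":0,"z":0,"roll":0},{"grip":-1,"x":0.01,"y":0,"z":0,"roll":0},{"grip":-1,"x":0.01,"y":0,"z":0,"roll":0}]';python3 -m jog '[{"grip":-1,"x":0.01,"y":0,"z":0,"roll":0},{"grip":-1,"x":0.01,"y":0,"z":0,"roll":0},{"grip":-1,"x":0.01,"y":0,"z":0,"roll":0},{"grip":-1,"x":0.01,"y":0,"z":0,"roll":0},{"grip":-1,"x":0.008,"y":0,"z":0,"roll":0},{"grip":-1,"x":0.006,"y":0,"z":0,"roll":0},{"grip":-1,"x":0.004,"y":0,"z":0,"roll":0},{"grip":-1,"x":0.002,"y":0,"z":0,"roll":0},{"grip":-1,"x":0,"y":0,"z":0,"roll":0}]'
python3 - <<'E'
from workcell import bot
from h import *
s=bot.sense();c=bot.camera("wrist");print(tb(s["ee_pos"][None]),s["ft_force"])
c["pos"]=s["ee_pos"];c["rpy"]=s["tcp_rot"];np.save("w4.npy",c,allow_pickle=True)
cv2.imwrite("pics/w4.png",c["image"][...,::-1])
E
```

```text
clock: 9.05
ee_pos: [0.5545, 0.0564, 0.1454]
tcp_rot: [-180.0, -0.0, 118.6]
ft_force: [0.3, -0.5, -0.8]
width: 0.001
clock: 9.95
ee_pos: [0.5404, 0.0824, 0.1455]
tcp_rot: [-180.0, -0.0, 118.6]
ft_force: [0.4, -0.1, 0.1]
width: -0.0
[[0.0024, -0.0115]] [ 0.37753522 -0.08749911  0.09447655]
```

View pics/w4.png

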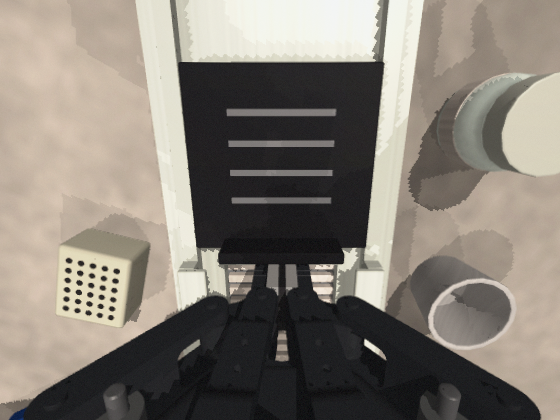

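Run:
```python
from h import *
c=np.load("w4.npy",allow_pickle=True).item();T=wT(c)
print("lead",tb(onplane(c,[(181,62),(383,62)],.074,T)),"rib top back",tb(onplane(c,[(220,263),(342,263)],.092,T)))
```

```text
lead [[-0.0407, 0.0907], [0.0477, 0.0907]] rib top back [[-0.0259, 0.0018], [0.0321, 0.0019]]
```

The cover origin is now at about y = 43–45 mm (allowed 27.5–77.5). I'll push about 7 mm more to the middle of the range, then back off, rise and look.

```bash
python3 -m jog '[{"grip":-1,"x":0.006,"y":0,"z":0,"roll":0},{"grip":-1,"x":0.005,"y":0,"z":0,"roll":0},{"grip":-1,"x":0.003,"y":0,"z":0,"roll":0},{"grip":-1,"x":0,"y":0,"z":0,"roll":0},{"grip":-1,"x":-0.01,"y":0,"z":0,"roll":0},{"grip":-1,"x":-0.03,"y":0,"z":0,"roll":0},{"grip":-1,"x":0,"y":0,"z":0,"roll":0},{"grip":-1,"x":0,"y":0,"z":-0.06,"roll":0},{"grip":-1,"x":0,"y":0,"z":-0.08,"roll":0},{"grip":-1,"x":0,"y":0,"z":-0.08,"roll":0},{"grip":-1,"x":-0.09,"y":-0.03,"z":-0.02,"roll":0},{"grip":-1,"x":-0.09,"y":-0.03,"z":-0.02,"roll":0},{"grip":-1,"x":-0.09,"y":-0.03,"z":-0.02,"roll":0},{"grip":-1,"x":-0.09,"y":-0.03,"z":-0.02,"roll":0},{"grip":-1,"x":-0.09,"y":-0.03,"z":-0.02,"roll":0},{"grip":-1,"x":-0.09,"y":-0.03,"z":-0.02,"roll":0},{"grip":-1,"x":-0.09,"y":-0.03,"z":-0.02,"roll":0},{"grip":-1,"x":0,"y":0,"z":0,"roll":0},{"grip":-1,"x":0,"y":0,"z":0,"roll":0}]'
python3 - <<'E'
from workcell import bot
from h import *
t=bot.camera("top");np.save("t5.npy",t,allow_pickle=True);s=bot.camera("scene")
a=cv2.resize(t["image"][140:310,150:335],(440,404));b=cv2.resize(s["image"][140:290,190:370],(360,300));b=cv2.copyMakeBorder(b,0,104,0,0,0)
cv2.imwrite("pics/f.png",np.hstack([a,b])[...,::-1])
E
```

```text
clock: 11.9
ee_pos: [0.6047, -0.2571, 0.325]
tcp_rot: [-180.0, -0.0, 118.4]
ft_force: [-0.2, -0.6, -0.4]
width: 0.001
```

View pics/f.png

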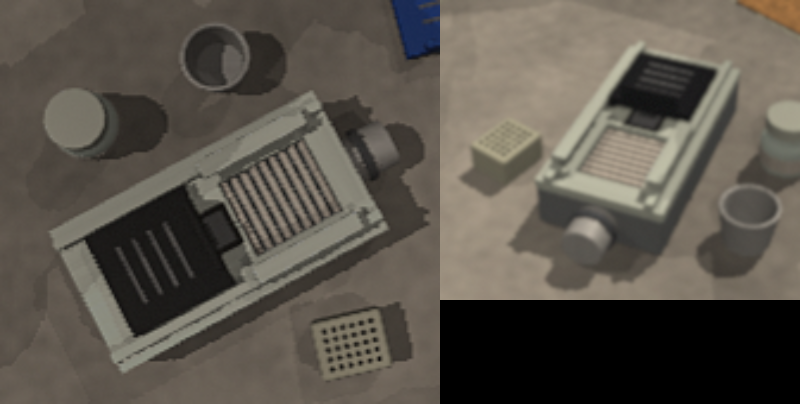

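Both views show the filter opening fully clear, and the cover flat between the guides about 25 mm short of the box's end. The tab is still down and the bystanders are in place.

```bash
python3 -c "
from workcell import bot
print(bot.sign_off(), bot.sense()['clock'])"
```

```text
the job is handed in; nothing more can be done
the job is handed in; nothing more can be done
```

The filter box is open and the job is handed in; the last clock reading was about 12 s of the 38 s allowed.

- **Tab:** I pressed it with the closed fingertips down to its hard stop. The force rose to 18 N and the tip stopped about 0.5 mm above deck height, where about 1 mm was expected; that is within the calibration error.
- **Cover:** I pushed it by the rib at about 2.5 N. I estimate its origin at about y = 50 mm, where 27.5 to 77.5 mm is allowed.
- **Final check:** After backing off, the top and scene pictures show the whole opening clear. The cover lies flat about 25 mm short of the box's end, and the tab is still down. The jar, block and cup look unmoved; I judged that by eye and did not re-measure them.

Two things did not go cleanly:
- **Refused move:** My first jog call was refused because its rows lacked some keys; the arm did not move.
- **Camera disagreement:** The camera views disagreed by 2–5 mm on where the box is. I used the mean shift, and contact by touch was consistent with it.

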